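Kit the clean engine parts

ROBOT

A 6-joint arm with a two-finger parallel gripper is mounted at the origin on the work surface. World frame = base frame: x ahead of the robot, y to its left, z up, the work surface at z = 0. Lengths are in m, angles in rad, forces in N, time in s.
With the tool pointing down it reaches from about 0.225 to 0.875 m from the base axis. Payload 3.4 kg.
Tool frame: the origin (TCP) lies at the very end of the fingers, on their centre line; the grasp point (between the pads) lies 19 mm behind it (arm.pinch_z is the distance from the TCP to the grasp point, in m); y points along the fingers, x is the direction in which the jaws open and shut, and the axes are right-handed (so a half turn about y gives the same grasp; the last joint's range is limited). The gripper opens to 85 mm and grips with 20 to 120 N. Pads are 22 mm wide; open, the fingers measure 114 mm over their backs; the gripper's body (76 mm by 85 mm) begins 54 mm behind the grasp point. The pads swing forward as they close: fully open they stand 13 mm farther back than shut.
Start: joints at [-1.255, 0.276, 1.505, -0, 1.361, -0.121], TCP at [0.243, -0.521, 0.205] pointing down, gripper open.
Joint ranges: [-2.89, 2.89], [-0.75, 2.08], [0.22, 2.7], [-1.18, 4.32], [0.11, 2.71], [-2.7, 2.7]. Speed limits (rad/s): [2.57, 2.57, 3.14, 3.14, 3.14, 3.14].

INTERFACE

Orientations are given as a rotation vector (axis times angle).
In Python, from rig import telemetry, grab_frame, camera_model, order, regions_of, mark_of, arm gives the robot as it stands. The module is installed in compiled form; this text tells all that it offers.
- The arm moves only by the shell command python3 -m pendant 'ROWS'. ROWS is JSON, a list that holds one entry, the list of rows, each a list of 5 numbers: the gripper's target within -1 to 1 (shut at 1, half-way at 0, fully open at -1), then the shift along the tool's x, y, z in units of 400 mm (1.0 is 400 mm), then the turn about the tool's y in units of 30 degrees (1.0 is 30 degrees). In form: [[[hand, tx, ty, tz, yaw], ...]]. A call has 1 to 20 rows; each row shifts and turns the commanded pose from where the row before left it, along the tool's axes as they then stand; what a row does not reach is not made up. A row lasts 1/8 s, in which the tool goes at most 62.5 mm and 10.7 degrees, less where a joint would pass 70% of its speed; a pose out of reach is approached as far as the arm can. A call with a number of a shift or a turn outside -1 to 1 is refused whole. A call with a gripper value outside its range is refused whole. The fingers move at their own pace and stop on an object; the grip force is fixed at half the most. Time passes only in rows, so rows that do not move let the fingers close. It gives the time, the measured TCP pose, the force and the opening at its end, in the units of the state.
- telemetry.get_state(): the state, without advancing time (a new reading comes with each control period).
- grab_frame(name): name is "scene" or "top"; returns (picture, depth): 384x512x3 uint8, blue, green, red; 384x512 float32, m along the optical axis (not along the pixel's ray), 0 where there is no reading.
- camera_model(name): a dict with "mtx" (3x3 intrinsics, pixels), "rvec" (rotation vector, rad) and "tvec" (3), from world to camera coordinates, as OpenCV has them. Camera axes: x right, y down, z forward; pixel columns grow to the right and rows downward; lengths in m; the calibration is good to about 2 mm. A picture is of the moment at which its call begins. camera_model takes no time and is no camera call.
- order.close_job(): hands the job in, once; it reports no verdict.
Trained networks look in the newest picture that a camera, given by its name, has taken for a name from the list of things; names that differ only in an ending like _2 or _b are one class to them, and where a whole thing is asked for, a point or a joint stands for the part that bears it (a point fixed in the world has none). Each returns a list of dicts, best first, with "p" (0 to 1); they miss things now and then, are a little off and sometimes report something else, mostly with a low value. They report only what shows in the picture. A call takes as long as a camera call.
- regions_of(camera, target): "pixels" (384x512 bool, what is visible of it).
- mark_of(camera, target): "point" ([x, y, z] in m, in world coordinates, good to about 4 mm: a listed point, or the origin of a listed thing).
The state is a dict: "time_s": time; "q": joint angles; "qvel": joint speeds; "tau": joint torques, N m; "eef_pos": TCP position; "eef_rot": TCP orientation; "wrist_force": force on the tool from outside, world axes, zero at the start; "wrist_torque": the same for the moment, N m; "width": finger opening in m.
Only numpy, scipy, OpenCV 4.12 (cv2) and the standard library are available. Lean on these libraries where they do the work, as an engineer would, in place of code of your own. Each camera call takes 0.05 s, during which the arm holds its last target. There are 200 camera calls.

TASK

Put the three clean, bright metal parts into the blue kit tray, each upright and fully seated in the nest cut for it: the piston in the big round recess, the piston pin standing in the small round one, the bearing cap standing on its feet in the rectangular one. Leave the burnt brown piston, pin and cap and the oil bottle standing where they are.

Things in the scene. Friction and masses are not known exactly. Their poses are not given: they have to be found in the camera images.
- piston_clean_mid (a point): Piston, upright cylinder, diameter 56 mm, 56 mm high, three ring grooves near the top, shallow bowl in the crown, a round dark pin bore at each side; about 0.25 kg. Stands on the bench, crown up. Point: its centre, 28 mm above its underside; z up. Bright clean metal: belongs in the kit tray.
- pin_clean_mid (a point): Piston pin (gudgeon pin), a short tube standing on end, outer diameter 22 mm, bore 12 mm, 58 mm high; about 0.1 kg. Point: its centre, 29 mm above its underside; z up. Bright clean metal: belongs in the kit tray.
- cap_clean_mid (a point): Big-end bearing cap: a small arch standing on its two feet, 20 mm thick (along its x), 60 mm long (along its y, the line through the two feet), 44 mm high with a flat top; bolt heads on its low shoulders (31 mm high); about 0.15 kg. Grip it across its thickness, in the upper half. Point: its centre, 22 mm above its underside; z up. Bright clean metal: belongs in the kit tray.
- piston_burnt_mid (a point): Piston, upright cylinder, diameter 56 mm, 56 mm high, three ring grooves near the top, shallow bowl in the crown, a round dark pin bore at each side; about 0.25 kg. Stands on the bench, crown up. Point: its centre, 28 mm above its underside; z up. Dark brown, burnt: the look-alike, does not belong; stays where it is.
- pin_burnt_mid (a point): Piston pin (gudgeon pin), a short tube standing on end, outer diameter 22 mm, bore 12 mm, 58 mm high; about 0.1 kg. Point: its centre, 29 mm above its underside; z up. Dark brown, burnt: the look-alike, does not belong; stays where it is.
- cap_burnt_mid (a point): Big-end bearing cap: a small arch standing on its two feet, 20 mm thick (along its x), 60 mm long (along its y, the line through the two feet), 44 mm high with a flat top; bolt heads on its low shoulders (31 mm high); about 0.15 kg. Grip it across its thickness, in the upper half. Point: its centre, 22 mm above its underside; z up. Dark brown, burnt: the look-alike, does not belong; stays where it is.
- nest_piston: Fixed light-grey nest, 86 x 90 mm, one of three side by side along y (92 mm apart, any order, same yaw) in the fixed blue kit tray (102 x 290 mm, rim 16 mm above the bench). Origin: centre of its underside, 6 mm above the bench. Its black recess floor is 3 mm above the origin, its top 12 mm. Big round recess, diameter 74 mm, centred: for the piston.
- nest_pin: Fixed light-grey nest, 86 x 90 mm, one of three side by side along y (92 mm apart, any order, same yaw) in the fixed blue kit tray (102 x 290 mm, rim 16 mm above the bench). Origin: centre of its underside, 6 mm above the bench. Its black recess floor is 3 mm above the origin, its top 12 mm. Small round recess, diameter 38 mm, centred: for the pin.
- nest_cap: Fixed light-grey nest, 86 x 90 mm, one of three side by side along y (92 mm apart, any order, same yaw) in the fixed blue kit tray (102 x 290 mm, rim 16 mm above the bench). Origin: centre of its underside, 6 mm above the bench. Its black recess floor is 3 mm above the origin, its top 12 mm. Rectangular recess, 36 mm along x, 76 along y, centred: for the cap, length along y, either way round.
- oil_bottle_mid (a point): Yellow oil bottle with black cap, diameter 56 mm, 120 mm high, standing to the left of the parts: a bystander. Point: its centre, 60 mm above its underside.

How it is judged:
At the end, for the whole second after the job is handed in: Clean parts stand still and upright (0.12 rad) on their own nest floors (height within 3 mm), centred within 12 (piston), 11 (pin), 14 mm (cap; its length within 0.5 rad of the recess); brown parts and bottle upright, within 20 mm of their starts (horizontal distance between piston_clean_mid and nest_piston below 0.012 m and z of piston_clean_mid in the frame of nest_piston between 0.028 and 0.034 m and angle between each of piston_clean_mid, pin_clean_mid, cap_clean_mid, piston_burnt_mid, pin_burnt_mid, cap_burnt_mid, oil_bottle_mid's own z axis and vertical below 0.12 rad and linear speed of each of piston_clean, pin_clean, cap_clean below 0.01 m/s and horizontal distance between pin_clean_mid and nest_pin below 0.011 m and z of pin_clean_mid in the frame of nest_pin between 0.029 and 0.035 m and horizontal distance between cap_clean_mid and nest_cap below 0.014 m and z of cap_clean_mid in the frame of nest_cap between 0.022 and 0.028 m and angle between the y axis of cap_clean_mid and the y axis of nest_cap, either way round below 0.5 rad and distance of each of piston_burnt_mid, pin_burnt_mid, cap_burnt_mid, oil_bottle_mid from where it was at the start of the episode below 0.02 m); the robot touches nothing.
It fails at once if the burnt brown piston is moved more than 20 mm or tipped (distance of piston_burnt_mid from where it was at the start of the episode above 0.02 m or angle between piston_burnt_mid's own z axis and vertical above 0.3 rad).
It fails at once if the burnt brown pin is moved more than 20 mm or tipped (distance of pin_burnt_mid from where it was at the start of the episode above 0.02 m or angle between pin_burnt_mid's own z axis and vertical above 0.3 rad).
It fails at once if the burnt brown bearing cap is moved more than 20 mm or tipped (distance of cap_burnt_mid from where it was at the start of the episode above 0.02 m or angle between cap_burnt_mid's own z axis and vertical above 0.3 rad).
It fails at once if the oil bottle is moved more than 20 mm or tipped (distance of oil_bottle_mid from where it was at the start of the episode above 0.02 m or angle between oil_bottle_mid's own z axis and vertical above 0.3 rad).
It also fails if it takes over 90 s, if anything falls off the work surface, if the arm or the gripper's body presses on something with over 40 N, if the wrist force passes 120 N, or if a joint passes its speed limit or range.

## Working session

There is one attempt and no reset: what is moved stays moved. The work goes in short steps, Python scripts to look and compute and a shell command to move; the robot and the scene stay as the last step left them, time stands still between calls to the robot, and variables do not carry over. Pictures are saved under pics/ and viewed, about 12 in all and at most 16, crops included, and the job is handed in when it is done.

```bash
mkdir -p pics; python3 - <<'E'
from rig import telemetry, grab_frame, camera_model, mark_of
import cv2,numpy as np
s=telemetry.get_state(); print({k:np.round(v,3) for k,v in s.items()})
for c in ("top","scene"):
    p,d=grab_frame(c); cv2.imwrite(f"pics/{c}0.png",p)
    m=camera_model(c); R=cv2.Rodrigues(m["rvec"])[0]; print(c,-R.T@m["tvec"], m["mtx"][0][0])
    for n in "piston_clean_mid pin_clean_mid cap_clean_mid piston_burnt_mid pin_burnt_mid cap_burnt_mid nest_piston nest_pin nest_cap oil_bottle_mid".split():
        print(n,[(np.round(r["point"],3).tolist(),round(r["p"],2)) for r in mark_of(c,n)[:3]])
E
```

```text
{'time_s': np.float64(0.0), 'q': array([-1.255,  0.277,  1.506,  0.   ,  1.361, -0.121]), 'qvel': array([ 0.   ,  0.001, -0.001, -0.002, -0.   ,  0.   ]), 'tau': array([ 2.0000e-03, -4.1676e+01, -2.4581e+01,  0.0000e+00,  1.1000e-02,
       -0.0000e+00]), 'eef_pos': array([ 0.243, -0.52 ,  0.204]), 'eef_rot': array([-1.383,  0.883, -0.88 ]), 'wrist_force': array([-0.672, -0.445, -0.616]), 'wrist_torque': array([ 0.049, -0.029,  0.028]), 'width': np.float64(0.085)}
top [0.43871555 0.07593276 1.17719038] 473.65293862346454
piston_clean_mid [([0.499, -0.304, 0.026], 0.69)]
pin_clean_mid [([0.5, 0.282, 0.031], 0.68)]
cap_clean_mid [([0.665, -0.083, 0.023], 0.55)]
piston_burnt_mid [([0.65, 0.079, 0.031], 0.61)]
pin_burnt_mid [([0.452, 0.123, 0.011], 0.64), ([0.634, 0.205, 0.027], 0.6), ([0.655, 0.08, 0.029], 0.21)]
cap_burnt_mid [([0.661, -0.086, 0.022], 0.73), ([0.626, -0.216, 0.024], 0.59)]
nest_piston [([0.453, 0.126, 0.01], 0.83)]
nest_pin [([0.461, 0.034, 0.009], 0.76), ([0.45, 0.125, 0.008], 0.48)]
nest_cap [([0.466, -0.058, 0.006], 0.89)]
oil_bottle_mid [([0.643, 0.376, 0.055], 0.92)]
scene [1.26287649 0.63246263 0.72821564] 470.14487018541143
piston_clean_mid [([0.494, -0.292, 0.034], 0.66), ([0.633, 0.206, 0.031], 0.3)]
pin_clean_mid [([0.499, 0.29, 0.028], 0.48)]
cap_clean_mid [([0.665, -0.085, 0.022], 0.71)]
piston_burnt_mid [([0.655, 0.084, 0.029], 0.91)]
pin_burnt_mid [([0.633, 0.205, 0.031], 0.81)]
cap_burnt_mid [([0.625, -0.215, 0.021], 0.7), ([0.631, 0.204, 0.033], 0.42), ([0.461, 0.034, 0.01], 0.34)]
nest_piston []
nest_pin [([0.464, 0.033, 0.009], 0.9)]
nest_cap [([0.466, -0.056, 0.009], 0.64)]
oil_bottle_mid [([0.646, 0.377, 0.057], 0.58)]
```

View pics/top0.png

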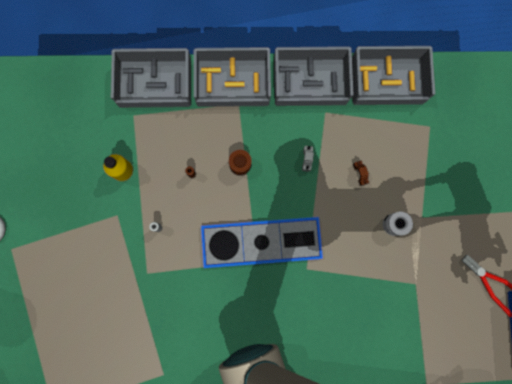

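View pics/scene0.png

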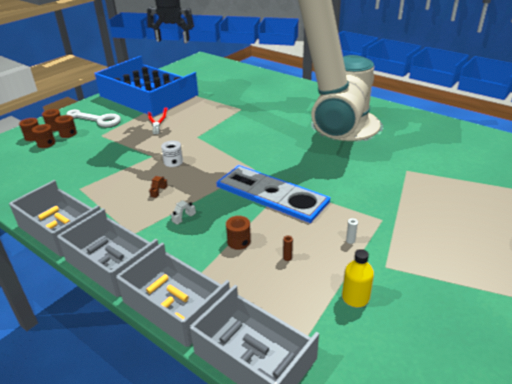

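The top view has x up and y left. The clean parts are the piston at pixel (400,224), the pin at (154,227) and the cap at (308,158). The brown ones are at (240,161), (191,172) and (361,173). Recess order from left to right is piston, pin, cap. Next I refine these with depth.

```bash
cat > h.py <<'E'
from rig import telemetry, grab_frame, camera_model, mark_of, regions_of, arm
import cv2,numpy as np
from scipy.spatial.transform import Rotation as Ro
def cloud(c):
    p,d=grab_frame(c); m=camera_model(c); K=np.array(m["mtx"]); R=cv2.Rodrigues(np.array(m["rvec"]))[0]
    v,u=np.indices(d.shape); P=np.stack([(u-K[0,2])/K[0,0]*d,(v-K[1,2])/K[1,1]*d,d],-1)
    W=(P-np.array(m["tvec"]).reshape(3))@R; W[d==0]=np.nan
    return p,W
def blob(W,xy,r,z0,z1):
    s=(np.hypot(W[...,0]-xy[0],W[...,1]-xy[1])<r)&(W[...,2]>z0)&(W[...,2]<z1)
    return W[s]
def rect(Q): # centre, size, angle deg
    c,s,a=cv2.minAreaRect((Q[:,:2]*1000).astype(np.float32)); return np.round(c,1),np.round(s,1),round(a,1)
def cur():
    s=telemetry.get_state(); return s,np.array(s["eef_pos"]),Ro.from_rotvec(s["eef_rot"])
def plan(x,y,z,jaw_deg=None):
    """tool-frame shift (units) & yaw (units) to TCP xyz with jaw x axis at jaw_deg in world (mod 180); shift in present axes"""
    s,p,R=cur(); X=R.as_matrix()[:,0]; a=np.degrees(np.arctan2(X[1],X[0]))
    t=R.inv().apply(np.array([x,y,z])-p)/.4
    yw=0
    if jaw_deg is not None: yw=-((jaw_deg-a+90)%180-90)/30  # tool y is down
    print("t",round(s["time_s"],2),"tcp",p.round(4),"jaw",round(a,1),"q6",round(s["q"][5],2),"shift",t.round(3),"yaw",round(yw,2),"w",round(s["width"],4),"F",np.round(s["wrist_force"],1))
E
python3 - <<'E'
from h import *
p,W=cloud("top")
for n,xy,z in (("piston",(.499,-.3),.05),("pin",(.5,.284),.05),("cap",(.665,-.084),.015),("captop",(.665,-.084),.038),("bp",(.652,.082),.05),("bcap",(.625,-.215),.015),("bpin",(.633,.205),.05)):
    Q=blob(W,xy,.05,z,.075); print(n,len(Q),rect(Q),Q[:,:2].mean(0).round(4),np.round(np.percentile(Q[:,2],[5,50,95]),3))
b=(p[...,0]>150)&(p[...,2]<60)&(p[...,1]<110)&(np.hypot(W[...,0]-.46,W[...,1]-.035)<.17)
print("tray",rect(W[b])) 
for c,xy in (("ps",(.452,.126)),("pn",(.461,.034)),("cp",(.466,-.058))):
    b=(p.max(-1)<60)&(np.hypot(W[...,0]-xy[0],W[...,1]-xy[1])<.045); print(c,b.sum(),rect(W[b]),W[b].mean(0).round(4))
print(arm.pinch_z); plan(.499,-.304,.2,0); print(cur()[2].as_matrix().round(2))
E
```

```text
piston 394 (array([ 498.8, -297.4]), array([52.6, 55.3]), 0.2) [ 0.4981 -0.297 ] [0.051 0.054 0.058]
pin 54 (array([498.7, 287.2]), array([19.2, 21.3]), 86.5) [0.4988 0.2872] [0.052 0.056 0.06 ]
cap 210 (array([665., -86.]), array([20.5, 59.8]), 84.0) [ 0.6628 -0.0851] [0.019 0.033 0.045]
captop 81 (array([664. , -86.2]), array([20.3, 25.3]), 88.4) [ 0.6648 -0.0855] [0.039 0.042 0.046]
bp 368 (array([653.8,  82.3]), array([54.6, 53.3]), 0.6) [0.6538 0.0828] [0.051 0.054 0.059]
bcap 219 (array([ 626.4, -217.8]), array([59.5, 20.4]), 16.4) [ 0.6252 -0.217 ] [0.021 0.033 0.045]
bpin 51 (array([631.2, 203.7]), array([19.1, 20.5]), 52.4) [0.6314 0.2037] [0.051 0.057 0.061]
tray (array([460. ,  33.5]), array([102.7, 286.2]), 3.6)
ps 657 (array([453.7, 124.4]), array([68.7, 68.4]), 89.6) [0.4541 0.1253 0.008 ]
pn 169 (array([459.5,  32.2]), array([32.1, 34.2]), 88.9) [0.4598 0.0322 0.0079]
cp 451 (array([465.7, -59.2]), array([35.7, 76.6]), 4.1) [ 0.4659 -0.0591  0.0084]
0.0187
t 1.15 tcp [ 0.2433 -0.5211  0.2053] jaw -65.0 q6 -0.12 shift [-0.221  0.013  0.809] yaw -2.17 w 0.0854 F [ 0.3 -0.4  0.2]
[[ 0.42  0.    0.91]
 [-0.91 -0.    0.42]
 [ 0.   -1.   -0.  ]]
```

```bash
python3 -m pendant '[[[-1,-0.03,0,0.1,0],[-1,-0.03,0,0.1,0],[-1,-0.03,0,0.1,0],[-1,-0.03,0,0.1,0],[-1,-0.03,0,0.1,0],[-1,-0.03,0,0.1,0],[-1,-0.03,0,0.1,0],[-1,0.003,0,0.1,0],[-1,0,0.1,0.0155,0],[-1,0,0.05,0,0],[-1,0,0,0,0]]]'; python3 -c "
from h import *
plan(.4988,-.2972,.017)"
```

```text
time_s: 2.52
eef_pos: [0.5028, -0.307, 0.1435]
eef_rot: [-1.385, 0.885, -0.878]
wrist_force: [0.5, 0.4, 0.8]
width: 0.0854
t 2.52 tcp [ 0.5028 -0.307   0.1435] jaw -64.9 q6 0.47 shift [-0.025  0.316  0.002] yaw 0 w 0.0854 F [0.5 0.4 0.8]
```

```bash
python3 -m pendant '[[[-1,-0.025,0,0.002,0],[-1,0,0.1,0,0],[-1,0,0.1,0,0],[-1,0,0.08,0,0],[-1,0,0.036,0,0],[-1,0,0,0,0],[1,0,0,0,0],[1,0,0,0,0],[1,0,0,0,0],[1,0,0,0,0],[1,0,0,0,0],[1,0,0,0,0],[1,0,0,0,0],[1,0,0,0,0]]]'; python3 -c "
from h import *
plan(.4988,-.2972,.017)"
```

```text
time_s: 4.28
eef_pos: [0.501, -0.2989, 0.0211]
eef_rot: [-1.385, 0.88, -0.884]
wrist_force: [-0.6, 1.3, 8.0]
width: 0.0527
t 4.28 tcp [ 0.501  -0.2989  0.0211] jaw -65.0 q6 0.48 shift [-0.006  0.01  -0.003] yaw 0 w 0.0527 F [-0.6  1.3  8. ]
```

```bash
python3 -m pendant '[[[1,0,-0.02,0,0],[1,0,-0.08,0,0],[1,0,-0.1,0,0],[1,0,-0.1,0,0],[1,0,0,0,0],[1,0,0,0,0]]]'; python3 -c "
from h import *
plan(.4539,.1243,.1)
p,W=cloud('scene'); cv2.imwrite('pics/s1.png',cv2.resize(p[60:220,80:280],(800,640))[:600])
"
```

```text
time_s: 5.03
eef_pos: [0.4995, -0.2981, 0.138]
eef_rot: [-1.385, 0.883, -0.88]
wrist_force: [-0.8, 0.4, -2.6]
width: 0.0531
t 5.03 tcp [ 0.4995 -0.2981  0.138 ] jaw -65.0 q6 0.48 shift [-1.005  0.096  0.344] yaw 0 w 0.0531 F [-0.8  0.4 -2.6]
```

View pics/s1.png

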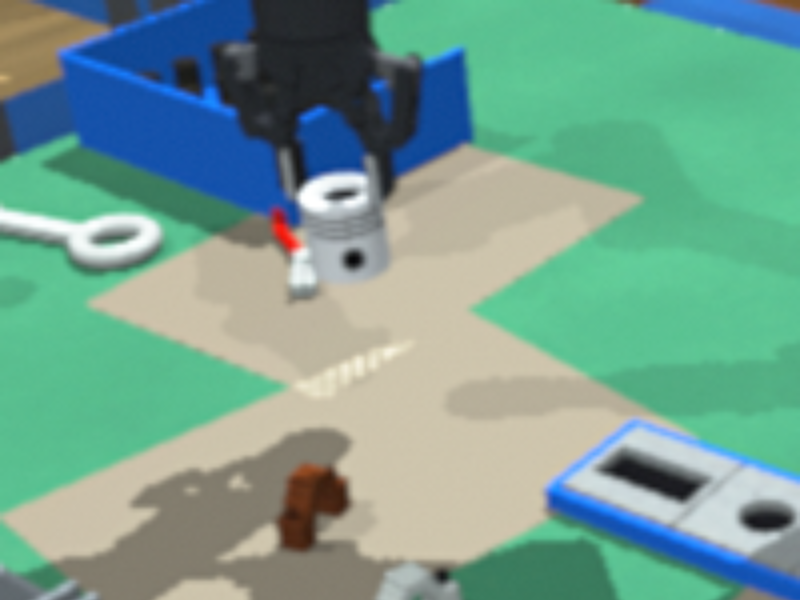

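```bash
python3 -m pendant '[[[1,-0.1,0,0.034,0],[1,-0.1,0,0.034,0],[1,-0.1,0,0.034,0],[1,-0.1,0,0.034,0],[1,-0.1,0,0.034,0],[1,-0.1,0,0.034,0],[1,-0.1,0,0.034,0],[1,-0.1,0,0.034,0],[1,-0.1,0,0.034,0],[1,-0.1,0,0.034,0],[1,0,0.08,0.004,0],[1,0,0,0,0],[1,0,0,0,0]]]'; python3 -c "
from h import *
plan(.4539,.1243,.0305)
p,W=cloud('top')
Q=blob(W,(.454,.124),.04,.1,.16);print(len(Q),rect(Q),np.percentile(Q[:,2],[5,50,95]))
p,W=cloud('scene'); cv2.imwrite('pics/s2.png',cv2.resize(p[120:240,200:360],(800,600)))
Q=blob(W,(.454,.124),.05,.05,.14);print(len(Q),Q.min(0),Q.max(0), np.percentile(Q[:,2],[1,5]))
for c in('scene','top'): print([(r['point'],r['p']) for r in mark_of(c,'piston_clean_mid')])
"
```

```text
time_s: 6.7
eef_pos: [0.4555, 0.1216, 0.1066]
eef_rot: [-1.386, 0.883, -0.881]
wrist_force: [0.6, -0.9, -2.2]
width: 0.0528
t 6.7 tcp [0.4555 0.1216 0.1066] jaw -65.0 q6 1.25 shift [-0.008  0.19  -0.001] yaw 0 w 0.0528 F [ 0.6 -0.9 -2.2]Traceback (most recent call last):
  File "<string>", line 5, in <module>
    Q=blob(W,(.454,.124),.04,.1,.16);print(len(Q),rect(Q),np.percentile(Q[:,2],[5,50,95]))
                                                          ~~~~~~~~~~~~~^^^^^^^^^^^^^^^^^^
    return _quantile_unchecked(
        a, q, axis, out, overwrite_input, method, keepdims, weights)
    return _ureduce(a,
                    func=_quantile_ureduce_func,
    ...<5 lines>...
                    overwrite_input=overwrite_input,
                    method=method)
    r = func(a, **kwargs)
    result = _quantile(arr,
                       quantiles=q,
    ...<2 lines>...
                       out=out,
                       weights=wgt)
    slices_having_nans = np.isnan(arr[-1, ...])
                                  ~~~^^^^^^^^^
IndexError: index -1 is out of bounds for axis 0 with size 0
```

```bash
python3 -m pendant '[[[1,-0.008,0,0.001,0],[1,0,0.08,0,0],[1,0,0.04,0,0],[1,0,0,0,0],[1,0,0,0,0]]]'; python3 -c "
from h import *
plan(.4539,.1243,.0305)
p,W=cloud('scene'); cv2.imwrite('pics/s2.png',cv2.resize(p[120:240,220:380],(800,600)))
for c in('scene',): print([(r['point'],r['p']) for r in mark_of(c,'piston_clean_mid')])
"
```

```text
time_s: 7.38
eef_pos: [0.4558, 0.1251, 0.0599]
eef_rot: [-1.383, 0.881, -0.883]
wrist_force: [0.5, 0.2, -2.8]
width: 0.0528
t 7.38 tcp [0.4558 0.1251 0.0599] jaw -65.0 q6 1.25 shift [-0.     0.073 -0.005] yaw 0 w 0.0528 F [ 0.5  0.2 -2.8]
[([0.4512, 0.1256, 0.073], 0.83)]
```

View pics/s2.png

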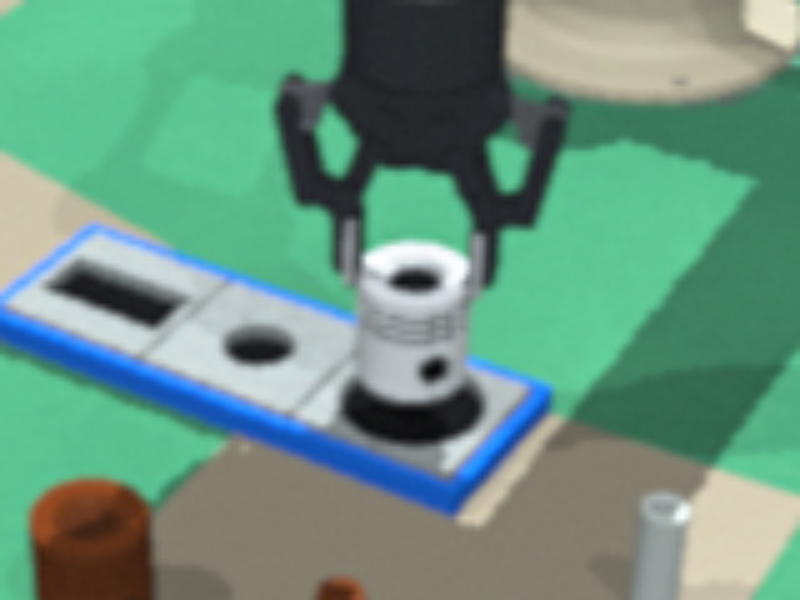

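The piston is upright in the grip, centred over the big recess at about (412,410) in the crop.

```bash
python3 -m pendant '[[[1,0,0.05,-0.003,0],[1,0,0.015,0,0],[1,0,0.005,0,0],[1,0,0.003,0,0],[1,0,0,0,0]]]'
```

```text
time_s: 8.1
eef_pos: [0.4543, 0.1247, 0.0303]
eef_rot: [-1.384, 0.881, -0.882]
wrist_force: [-0.0, 0.5, -0.0]
width: 0.0527
```

```bash
python3 -m pendant '[[[0.2,0,0,0,0],[-0.3,0,0,0,0],[-1,0,0,0,0],[-1,0,0,0,0],[-1,0,0,0,0],[-1,0,-0.08,0,0],[-1,0,-0.1,0,0],[-1,0,-0.1,0,0],[-1,0,0,0,0]]]'; python3 -c "
from h import *
plan(.4988,.2872,.15,0)"
```

```text
time_s: 9.22
eef_pos: [0.4563, 0.1249, 0.1448]
eef_rot: [-1.38, 0.876, -0.886]
wrist_force: [0.3, 0.0, -0.1]
width: 0.0853
t 9.22 tcp [0.4563 0.1249 0.1448] jaw -65.0 q6 1.25 shift [-0.323 -0.012  0.268] yaw -2.17 w 0.0853 F [ 0.3  0.  -0.1]
```

```bash
python3 -m pendant '[[[-1,0,0,0,-0.31],[-1,0,0,0,-0.31],[-1,0,0,0,-0.31],[-1,0,0,0,-0.31],[-1,0,0,0,-0.31],[-1,0,0,0,-0.31],[-1,0,0,0,-0.31],[-1,0.025,0,0.1,0],[-1,0.025,0,0.1,0],[-1,0.025,0,0.1,0],[-1,0.03,0,0.1,0],[-1,0,0,0,0],[-1,0,0,0,0]]]'; python3 -c "
from h import *
plan(.4988,.2872,.021,0)
p,W=cloud('top'); 
Q=blob(W,(.454,.124),.05,.04,.09);print(len(Q),rect(Q),np.percentile(Q[:,2],[5,50,95]))
print([(r['point'],r['p']) for r in mark_of('top','piston_clean_mid')])
cv2.imwrite('pics/t3.png',cv2.resize(p[150:300,120:320],(800,600)))"
```

```text
time_s: 10.85
eef_pos: [0.4943, 0.284, 0.1404]
eef_rot: [-1.573, -0.0, 0.004]
wrist_force: [-0.2, 0.2, -0.1]
width: 0.0853
t 10.85 tcp [0.4943 0.284  0.1404] jaw 0.2 q6 0.4 shift [0.012 0.299 0.009] yaw 0.01 w 0.0853 F [-0.2  0.2 -0.1]
450 (array([452.3, 122.6]), array([52.8, 54.2]), 44.2) [0.05796999 0.06292835 0.06696043]
[([0.4471, 0.121, 0.039], 0.87), ([0.4665, -0.0565, 0.0084], 0.3)]
```

View pics/t3.png

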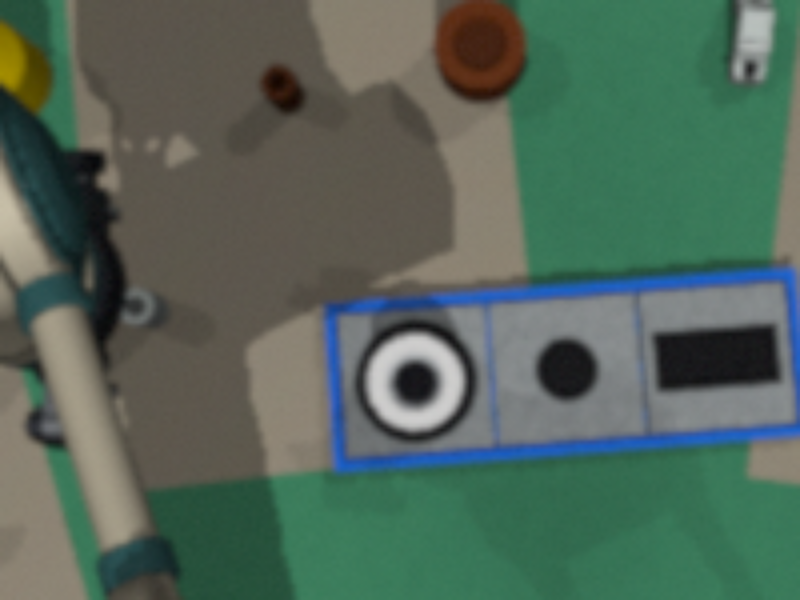

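Piston is seated: top z is 63 mm, the same bias as on the bench, and it is 2 mm off centre. Now the pin.

```bash
python3 -m pendant '[[[-1,0.012,0,0.008,0],[-1,0,0.1,0,0],[-1,0,0.1,0,0],[-1,0,0.06,0,0],[-1,0,0.03,0,0],[-1,0,0,0,0],[1,0,0,0,0],[1,0,0,0,0],[1,0,0,0,0],[1,0,0,0,0],[1,0,0,0,0],[1,0,0,0,0],[1,0,0,0,0],[1,0,0,0,0],[1,0,0,0,0]]]'; python3 -c "
from h import *
plan(.4988,.2872,.021,0)"
```

```text
time_s: 12.82
eef_pos: [0.5005, 0.2882, 0.0265]
eef_rot: [-1.57, -0.003, 0.001]
wrist_force: [-0.4, 0.4, 5.3]
width: 0.0176
t 12.82 tcp [0.5005 0.2882 0.0265] jaw 0.1 q6 0.4 shift [-0.004  0.014 -0.002] yaw 0.0 w 0.0176 F [-0.4  0.4  5.3]
```

```bash
python3 -m pendant '[[[1,0,-0.02,0,0],[1,0,-0.1,0,0],[1,0,-0.1,0,0],[1,0,-0.1,0,0],[1,-0.014,0,-0.09,0],[1,-0.014,0,-0.09,0],[1,-0.014,0,-0.09,0],[1,-0.014,0,-0.09,0],[1,-0.014,0,-0.09,0],[1,-0.014,0,-0.09,0],[1,-0.014,0,-0.09,0],[1,0,0,0,0],[1,0,0,0,0]]]'; python3 -c "
from h import *
plan(.4596,.0325,.036,3.6)
p,W=cloud('scene'); cv2.imwrite('pics/s4.png',cv2.resize(p[90:240,180:380],(800,600)))
print([(r['point'],r['p']) for r in mark_of('scene','pin_clean_mid')])
"
```

```text
time_s: 14.45
eef_pos: [0.4615, 0.0361, 0.1538]
eef_rot: [-1.57, -0.001, 0.001]
wrist_force: [0.4, -0.2, -0.7]
width: 0.018
t 14.45 tcp [0.4615 0.0361 0.1538] jaw 0.1 q6 -0.07 shift [-0.005  0.294 -0.009] yaw -0.12 w 0.018 F [ 0.4 -0.2 -0.7]
[]
```

View pics/s4.png

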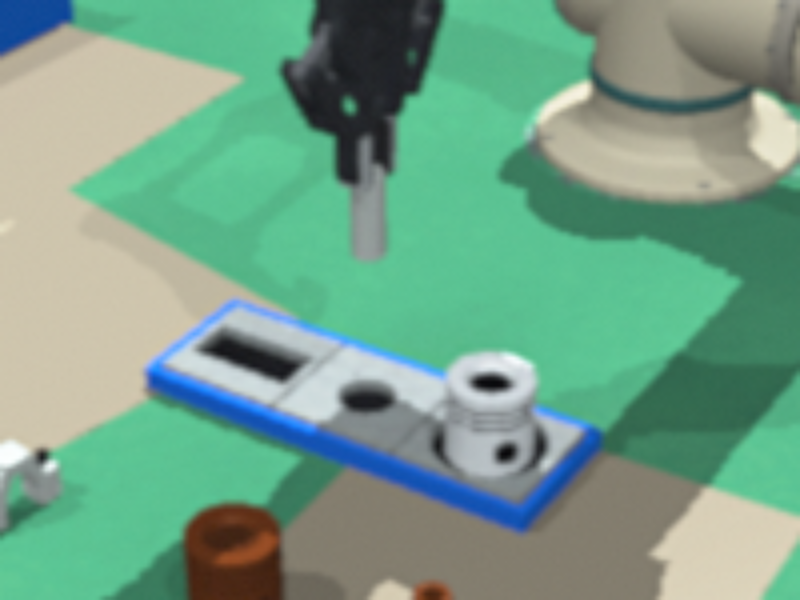

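The pin hangs upright over the small recess at (368,398), and the piston sits in its nest.

```bash
python3 -m pendant '[[[1,-0.005,0,-0.007,0],[1,0,0.1,0,0],[1,0,0.1,0,0],[1,0,0.05,0,0],[1,0,0.03,0,0],[1,0,0.008,0,0],[1,0,0,0,0]]]'; python3 -c "
from h import *
plan(.4596,.0335,.036,3.6)"
```

```text
time_s: 15.42
eef_pos: [0.4601, 0.033, 0.039]
eef_rot: [-1.571, -0.003, 0.001]
wrist_force: [0.6, -0.2, -0.5]
width: 0.0173
t 15.43 tcp [0.4601 0.033  0.039 ] jaw 0.1 q6 -0.08 shift [-0.001  0.007  0.001] yaw -0.12 w 0.0173 F [ 0.6 -0.2 -0.5]
```

```bash
python3 -m pendant '[[[1,0,0.005,0,0],[1,0,0.003,0,0],[1,0,0,0,0],[1,0,0,0,0]]]'
```

```text
time_s: 15.92
eef_pos: [0.4598, 0.0329, 0.0356]
eef_rot: [-1.571, -0.002, 0.001]
wrist_force: [-0.1, 0.4, 1.2]
width: 0.018
```

```bash
python3 -m pendant '[[[0.6,0,0,0,0],[0.2,0,0,0,0],[-0.3,0,0,0,0],[-1,0,0,0,0],[-1,0,0,0,0],[-1,0,-0.08,0,0],[-1,0,-0.1,0,0],[-1,0,-0.1,0,0],[-1,0,0,0,-0.315],[-1,0,0,0,-0.315],[-1,0,0,0,-0.315],[-1,0,0,0,-0.315],[-1,0,0,0,-0.315],[-1,0,0,0,-0.315],[-1,0,0,0,-0.315],[-1,0,0,0,-0.315],[-1,0,0,0,-0.315],[-1,0,0,0,0]]]'; python3 -c "
from h import *
plan(.664,-.086,.15,85.5)
p,W=cloud('scene'); cv2.imwrite('pics/s5.png',cv2.resize(p[90:240,160:360],(800,600)))
print([(r['point'],r['p']) for r in mark_of('scene','pin_clean_mid')])
Q=blob(W,(.46,.033),.03,.04,.09);print(len(Q),rect(Q),Q.min(0),Q.max(0))
"
```

```text
time_s: 18.18
eef_pos: [0.4594, 0.033, 0.1472]
eef_rot: [-1.249, -1.145, 1.146]
wrist_force: [0.0, -0.4, 0.1]
width: 0.0857
t 18.18 tcp [0.4594 0.033  0.1472] jaw 85.1 q6 -1.56 shift [-0.252 -0.007 -0.535] yaw -0.01 w 0.0857 F [ 0.  -0.4  0.1]
[([0.4642, 0.0365, 0.0346], 0.63)]
106 (array([461.3,  34.8]), array([19. , 23.4]), 79.6) [0.45026229 0.02452185 0.04037071] [0.47307928 0.04437351 0.07056913]
```

View pics/s5.png

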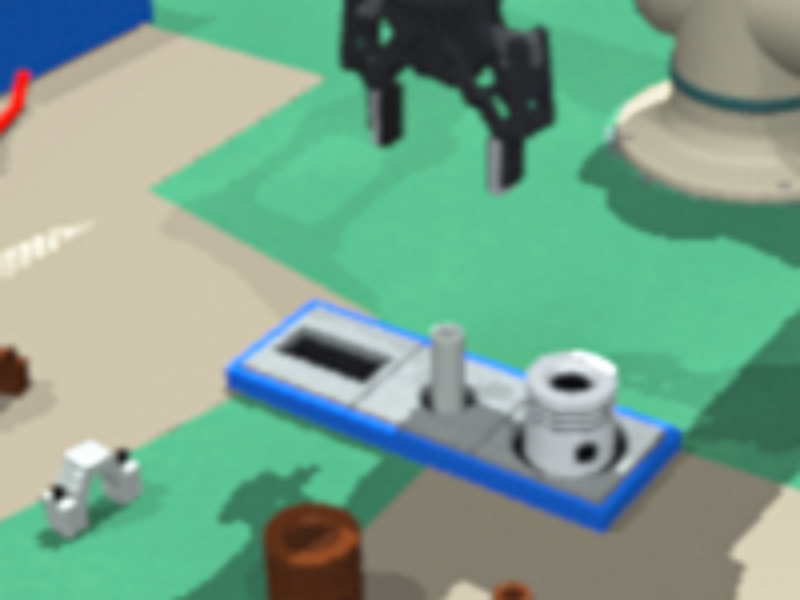

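The pin stands upright in its recess at about (447,400). On to the cap at (92,485).

```bash
python3 -m pendant '[[[-1,-0.042,0,-0.09,0],[-1,-0.042,0,-0.09,0],[-1,-0.042,0,-0.09,0],[-1,-0.042,0,-0.09,0],[-1,-0.042,0,-0.09,0],[-1,-0.042,0,-0.09,0],[-1,0,0,0,0],[-1,0,0,0,0]]]'; python3 -c "
from h import *
plan(.665,-.086,.022,85.5)"
```

```text
time_s: 19.27
eef_pos: [0.6654, -0.0853, 0.1467]
eef_rot: [-1.247, -1.145, 1.147]
wrist_force: [-0.8, 0.2, 0.7]
width: 0.0853
t 19.27 tcp [ 0.6654 -0.0853  0.1467] jaw 85.1 q6 -1.72 shift [-0.002  0.312  0.   ] yaw -0.01 w 0.0853 F [-0.8  0.2  0.7]
```

```bash
python3 -m pendant '[[[-1,-0.002,0.1,0,0],[-1,0,0.1,0,0],[-1,0,0.07,0,0],[-1,0,0.045,0,0],[-1,0,0,0,0],[1,0,0,0,0],[1,0,0,0,0],[1,0,0,0,0],[1,0,0,0,0],[1,0,0,0,0],[1,0,0,0,0],[1,0,0,0,0],[1,0,0,0,0],[1,0,0,0,0]]]'; python3 -c "
from h import *
plan(.665,-.086,.02,85.5)"
```

```text
time_s: 21.02
eef_pos: [0.6661, -0.0864, 0.0212]
eef_rot: [-1.248, -1.147, 1.147]
wrist_force: [0.4, -0.3, 0.1]
width: 0.0
t 21.02 tcp [ 0.6661 -0.0864  0.0212] jaw 85.2 q6 -1.72 shift [0.001 0.003 0.003] yaw -0.01 w 0.0 F [ 0.4 -0.3  0.1]
```

The jaws shut on nothing, so I look.

```bash
python3 -c "
from h import *
p,W=cloud('scene'); cv2.imwrite('pics/s6.png',cv2.resize(p[140:260,100:260],(800,600)))
print([(r['point'],r['p']) for r in mark_of('scene','cap_clean_mid')])
"
```

```text
[([0.6672, -0.083, 0.0217], 0.71)]
```

View pics/s6.png

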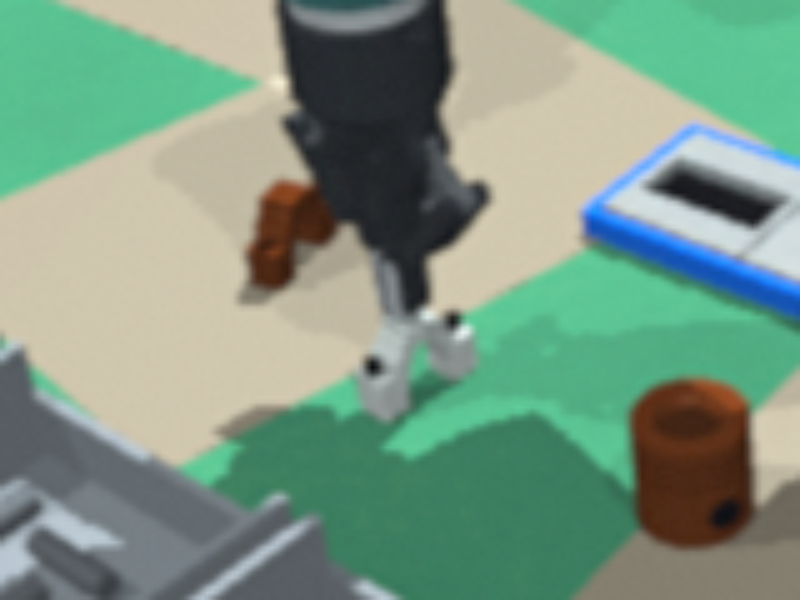

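The cap still stands. The shut fingertips sit above its flat top at about (400,315), so they end higher than the reported TCP. I raise the arm and measure the real tip height.

```bash
python3 -m pendant '[[[1,0,-0.1,0,0],[1,0,-0.1,0,0],[1,0,0,0,0],[1,0,0,0,0]]]'; cat > m.py <<'E'
from h import *
s,e,R=cur()
p,W=cloud('scene')
Q=blob(W,e[:2],.05,.055,.17); print(len(Q),np.sort(Q[:,2])[:12].round(4)); L=Q[Q[:,2]<np.sort(Q[:,2])[3]+.012]; print("tip pts mean",L.mean(0).round(4),len(L))
C=blob(W,(.666,-.085),.045,.012,.055); print("cap",len(C),rect(C),C[:,2].max())
plan(.665,-.086,.02,85.5)
E
python3 m.py
```

```text
time_s: 21.62
eef_pos: [0.6656, -0.0863, 0.1008]
eef_rot: [-1.247, -1.146, 1.147]
wrist_force: [-0.1, 0.3, -0.3]
width: -0.0
151 [0.1257 0.1272 0.1276 0.1281 0.1289 0.1299 0.1301 0.131  0.1319 0.1327
 0.1327 0.1329]
tip pts mean [ 0.6716 -0.081   0.1346] 35
cap 253 (array([667.2, -84.8]), array([24.6, 61.4]), 84.7) 0.04675083838394215
t 21.68 tcp [ 0.6651 -0.0862  0.1   ] jaw 85.2 q6 -1.72 shift [ 0.   0.2 -0. ] yaw -0.01 w -0.0002 F [ 0.5 -0.3 -0.5]
```

The tips are really about 25 mm above the reported TCP when shut. The earlier grasps were therefore high but sound. I regrip about 23 mm lower, checking force on the way.

```bash
python3 -m pendant '[[[-1,0,0,0,0],[-1,0,0,0,0],[-1,0,0,0,0],[-1,0,0,0,0],[-1,0,0,0,0],[-1,0,0,0,0],[-1,0,0.1,0,0],[-1,0,0.08,0,0],[-1,0,0.04,0,0],[-1,0,0.02,0,0],[-1,0,0,0,0],[-1,0,0,0,0]]]'; python3 -c "
from h import *
plan(.6655,-.0855,-.003,85.5)
p,W=cloud('scene'); cv2.imwrite('pics/s7.png',cv2.resize(p[140:260,100:260],(800,600)))
"
```

```text
time_s: 23.18
eef_pos: [0.6672, -0.0866, 0.0066]
eef_rot: [-1.25, -1.148, 1.146]
wrist_force: [0.4, 0.7, -0.3]
width: 0.0854
t 23.18 tcp [ 0.6672 -0.0866  0.0066] jaw 85.2 q6 -1.72 shift [0.002 0.024 0.005] yaw -0.01 w 0.0854 F [ 0.4  0.7 -0.3]
```

View pics/s7.png

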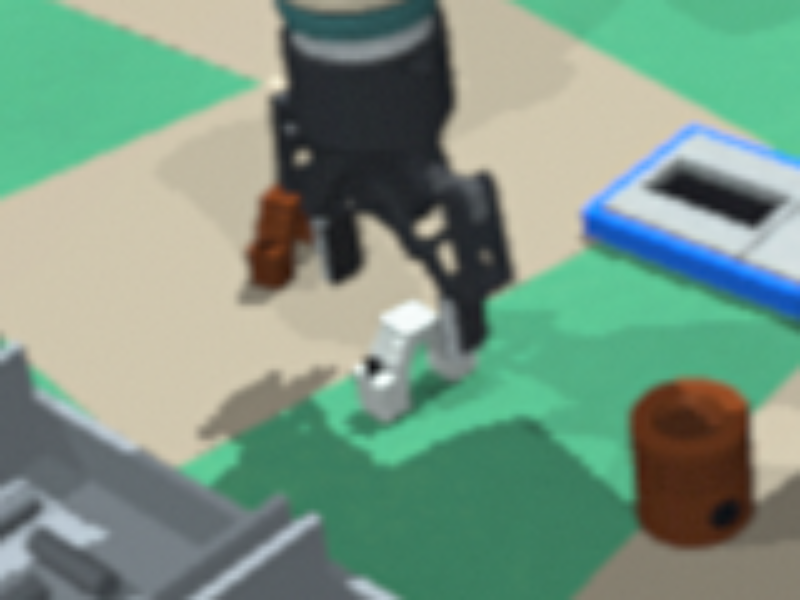

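The open fingers straddle the cap with tips well above the bench. I lower a little and close.

```bash
python3 -m pendant '[[[-1,0.002,0.028,0.004,0],[-1,0,0,0,0],[1,0,0,0,0],[1,0,0,0,0],[1,0,0,0,0],[1,0,0,0,0],[1,0,0,0,0],[1,0,0,0,0],[1,0,0,0,0],[1,0,0,0,0],[1,0,0,0,0]]]'; python3 -c "
from h import *
plan(.6655,-.0855,-.003,85.5)"
```

```text
time_s: 24.6
eef_pos: [0.6649, -0.0855, -0.0056]
eef_rot: [-1.248, -1.147, 1.147]
wrist_force: [-0.6, 0.0, 4.4]
width: 0.0191
t 24.6 tcp [ 0.6649 -0.0855 -0.0056] jaw 85.2 q6 -1.72 shift [ 0.    -0.007 -0.002] yaw -0.01 w 0.0191 F [-0.6  0.   4.4]
```

```bash
python3 -m pendant '[[[1,0,-0.02,0,0],[1,0,-0.1,0,0],[1,0,-0.1,0,0],[1,0,-0.1,0,0],[1,0,0,0,0.34],[1,0,0,0,0.34],[1,0,0,0,0.34],[1,0,0,0,0.34],[1,0,0,0,0.34],[1,0,0,0,0.34],[1,0,0,0,0.34],[1,0,0,0,0.34],[1,-0.082,0,0.016,0],[1,-0.082,0,0.016,0],[1,-0.082,0,0.016,0],[1,-0.082,0,0.016,0],[1,-0.082,0,0.016,0],[1,-0.082,0,0.016,0],[1,0,0,0,0],[1,0,0,0,0]]]'; python3 -c "
from h import *
plan(.4658,-.0593,.0035,3.6)
p,W=cloud('scene'); cv2.imwrite('pics/s8.png',cv2.resize(p[70:220,160:360],(800,600)))
print([(r['point'],r['p']) for r in mark_of('scene','cap_clean_mid')])
"
```

```text
time_s: 27.1
eef_pos: [0.4666, -0.0597, 0.1224]
eef_rot: [-1.571, -0.05, 0.048]
wrist_force: [0.2, -0.0, -1.7]
width: 0.0189
t 27.1 tcp [ 0.4666 -0.0597  0.1224] jaw 3.6 q6 -0.34 shift [-0.002  0.297  0.001] yaw -0.0 w 0.0189 F [ 0.2 -0.  -1.7]
[([0.4663, -0.0615, 0.1513], 0.5), ([0.4622, 0.0363, 0.035], 0.15)]
```

View pics/s8.png

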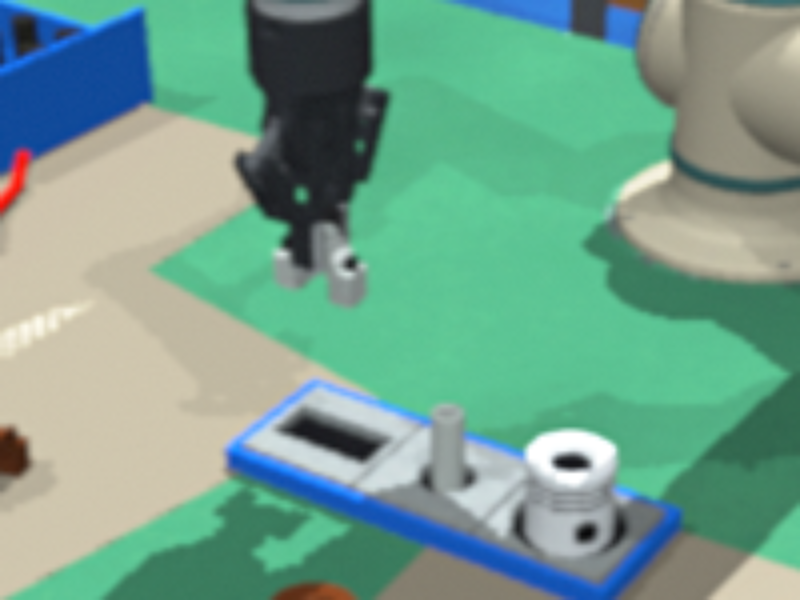

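The cap is held upright, aligned with the recess at (335,432); its measured height agrees with the TCP. I lower it.

```bash
python3 -m pendant '[[[1,-0.002,0.1,0.002,0],[1,0,0.1,0,0],[1,0,0.05,0,0],[1,0,0.03,0,0],[1,0,0.01,0,0],[1,0,0.004,0,0],[1,0,0,0,0],[1,0,0,0,0]]]'; python3 -c "
from h import *
plan(.4658,-.0593,.0035,3.6)"
```

```text
time_s: 28.2
eef_pos: [0.4655, -0.0588, 0.0051]
eef_rot: [-1.571, -0.05, 0.048]
wrist_force: [0.0, -0.4, -1.3]
width: 0.019
t 28.2 tcp [ 0.4655 -0.0588  0.0051] jaw 3.6 q6 -0.34 shift [ 0.001  0.004 -0.001] yaw -0.0 w 0.019 F [ 0.  -0.4 -1.3]
```

```bash
python3 -m pendant '[[[1,0,0.004,0,0],[1,0,0.002,0,0],[1,0,0,0,0],[0.6,0,0,0,0],[0.2,0,0,0,0],[-0.3,0,0,0,0],[-1,0,0,0,0],[-1,0,0,0,0],[-1,0,-0.08,0,0],[-1,0,-0.1,0,0],[-1,0,-0.1,0,0],[-1,0,-0.1,0,0],[-1,0,0,-0.1,0],[-1,0,0,-0.1,0],[-1,0,0,-0.1,0],[-1,0,0,-0.1,0],[-1,0,0,-0.1,0],[-1,0,0,-0.1,0],[-1,0,0,-0.05,0],[-1,0,0,0,0]]]'; cat > fin.py <<'E'
from h import *
p,W=cloud("top"); a=p[130:280,100:440]
cv2.imwrite("pics/f1.png",cv2.resize(a,(800,353)))
for n,xy,z,r in (("piston",(.454,.124),.05,.045),("pin",(.46,.0325),.05,.03),("cap",(.466,-.059),.024,.045),("captop",(.466,-.059),.047,.045),("bp",(.6538,.0823),.05,.05),("bcap",(.626,-.217),.015,.05),("bpin",(.632,.204),.05,.03),("bottle",(.645,.376),.1,.05)):
    Q=blob(W,xy,r,z,.14)
    if len(Q)>3: print(n,len(Q),rect(Q),np.percentile(Q[:,2],[5,50,95]).round(3))
p,W=cloud("scene"); cv2.imwrite("pics/f2.png",cv2.resize(p[110:290,120:390],(800,533)))
E
python3 fin.py
```

```text
time_s: 30.7
eef_pos: [0.481, -0.3186, 0.1537]
eef_rot: [-1.569, -0.047, 0.048]
wrist_force: [0.1, 0.1, -0.3]
width: 0.0855
piston 449 (array([452.3, 122.6]), array([52.9, 54.2]), 44.4) [0.058 0.063 0.066]
pin 45 (array([458.4,  33.1]), array([18.9, 18.6]), 89.5) [0.061 0.066 0.068]
cap 213 (array([472.4, -60.3]), array([33.2, 59.9]), 3.2) [0.029 0.042 0.054]
captop 72 (array([465.6, -60. ]), array([18.5, 25.8]), 5.4) [0.048 0.052 0.055]
bp 377 (array([653.5,  82.2]), array([54.4, 53.1]), 0.1) [0.051 0.055 0.058]
bcap 222 (array([ 626.3, -217.6]), array([59.7, 21.5]), 16.6) [0.019 0.033 0.046]
bpin 51 (array([631.4, 203.6]), array([19.5, 20.7]), 47.8) [0.053 0.056 0.061]
bottle 120 (array([642.6, 377.6]), array([25.2, 23.6]), 86.8) [0.109 0.119 0.123]
```

View pics/f1.png

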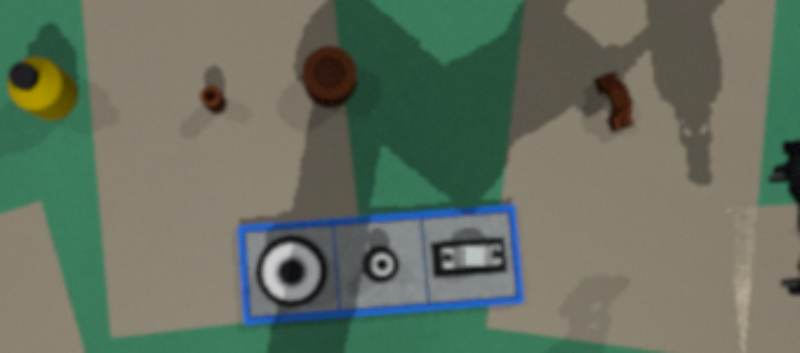

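View pics/f2.png

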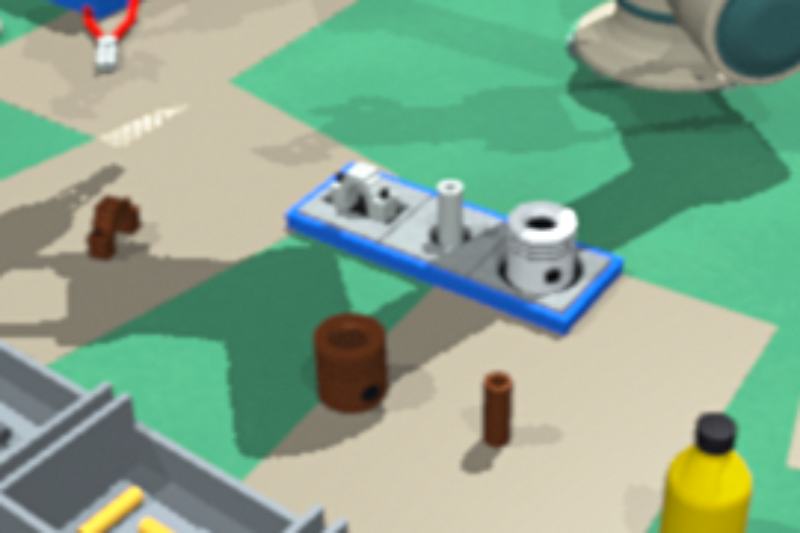

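All three are seated: piston at (290,270), pin at (381,265) and cap at (470,257) in the top view. The brown parts and the bottle have not moved, and the arm is clear. I hand in.

```bash
python3 -c "
from rig import order; print(order.close_job())"
```

```text
the job is handed in; nothing more can be done
None
```

The three clean parts are in the kit tray, each upright in its own nest, and I handed the job in at about 31 s. No verdict was reported.

**Last checks, from camera depth:**

| Part | Offset from nest centre | Measured top height | Expected top height |
|---|---|---|---|
| Piston | about 2 mm | 63 mm | 65 mm |
| Pin | about 1.5 mm | 66 mm | 67 mm |
| Cap | about 1 mm | 52 mm | 53 mm |

- **Height readings:** the camera read 1–2 mm low on the bench too, so these heights mean the parts are fully seated.
- **Cap direction:** its length is within about 2° of the recess.
- **Bystanders:** the brown parts measured within 1 mm of where they started. The bottle's top was also where expected. The arm was clear of everything.

**What disagreed:**
- **Fingertip height:** the shut fingertips end about 25 mm higher than the reported TCP. The first cap grasp therefore closed above the cap without moving it, and I regripped lower. The piston and pin were held higher up than planned but stayed upright.
- **Finger opening:** it read 1–4 mm less than the true part sizes.
- **Piston detection:** after placing, the network put the piston's centre about 7 mm off the nest centre. I relied on the depth measurement and the picture, which agreed with each other.

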